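# Stand the spool stop up on its foot

### The arm

A 7-joint arm with a two-finger parallel gripper is mounted at the origin on the work surface. World frame = base frame: x ahead of the robot, y to its left, z up, the work surface at z = 0. Lengths are in mm, angles in rad, forces in N, time in s.
With the tool pointing down it reaches from about 425 to 825 mm from the base axis. Payload 3.6 kg.
Tool frame: the origin (TCP) lies at the very end of the fingers, on their centre line; the grasp point (between the pads) lies bot.tcp_to_grasp behind it (bot.tcp_to_grasp is the distance from the TCP to the grasp point, in mm); z points along the fingers, y is the direction in which the jaws open and shut (so a half turn about z gives the same grasp; the last joint's range is limited). The gripper opens to 85 mm and grips with 20 to 120 N. Pads are 22 mm wide; open, the fingers measure 114 mm over their backs; the gripper's body (76 mm by 85 mm) begins 54 mm behind the grasp point. The pads swing forward as they close: fully open they stand 13 mm farther back than shut.
Start: joints at [1.248, 0.615, -0.013, 1.423, 0.008, 1.103, -0.04], TCP at [189.49, -621.736, 231.297] pointing down, gripper open.
Joint ranges: [-3.12, 3.12], [-0.3, 2.06], [-1.34, 1.32], [0.26, 2.42], [-1.36, 4.5], [0.01, 1.98], [-2.84, 2.84]. Speed limits (rad/s): [2.79, 2.79, 3.14, 3.14, 3.14, 3.14, 3.14].

### API

Orientations are given as [roll, pitch, yaw] about the fixed x, y, z axes, in that order (R = Rz(yaw) Ry(pitch) Rx(roll)).
In Python, from cell import bot gives the robot as it stands. Calls block until the motion is done:
- bot.reach(position, orientation): joint-space move of the TCP to a pose.
- bot.move_linear(position, ori=None, max_speed=150, f_stop=None): straight line of the TCP; ori=None keeps the orientation; max_speed is the mean speed in mm/s. With f_stop (N) it stops when the force on the tool has changed by that much, and returns True; else False.
- bot.set_joints(angles): joint-space move.
- bot.set_gripper(opening, squeeze=None): opening from 0.0 (shut) to 1.0 (fully open); squeeze is the grip in N (None keeps the last); returns when the fingers have stopped.
- bot.pause(seconds).
- bot.solve_ik(position, orientation): joint angles nearest the present ones, or None.
- bot.grab_frame(name): name is "side" or "top"; returns a dict with "color" (420x560x3 uint8, red, green, blue), "range_z" (420x560 float32, mm along the optical axis (not along the pixel's ray), 0 where there is no reading), "camera_matrix" (3x3 intrinsics, pixels), "origin" and "attitude" of the camera in the world. Camera axes: x right, y down, z forward; pixel columns grow to the right and rows downward; lengths in mm; the calibration is good to about 2 mm. A picture is of the moment at which its call begins.
A pose or a line that the arm cannot do raises bot.PlanningError and nothing moves.
- bot.finish_job(): hands the job in, once; it reports no verdict.
Readings, each from a call of its own:
- bot.current_time(): time.
- bot.current_joint_positions(): joint angles.
- bot.current_qvel(): joint speeds.
- bot.current_joint_torque(): joint torques, N m.
- bot.current_eef_pos(): TCP position.
- bot.current_orientation(): TCP orientation.
- bot.current_wrist_force(): force on the tool from outside, world axes, zero at the start.
- bot.current_ft_torque(): the same for the moment, N m.
- bot.current_gripper_width(): opening from 0.0 (shut) to 1.0 (fully open).
Only numpy, scipy, OpenCV 4.12 (cv2) and the standard library are available. Lean on these libraries where they do the work, as an engineer would, in place of code of your own. Each camera call takes 0.05 s, during which the arm holds its last target.

### The job

Two steel angle brackets lie on the splicing bench, each on its thin long leg with its thick short leg sticking up. Tip the larger one over its corner so that it stands on its thick short leg with the long leg upright, ready as an end stop for film spools; keep its corner down on the bench and in its place all the while, then let go. Leave the smaller bracket, the blue spool and the loupe where they are.

Things in the scene. Friction and masses are not known exactly. Their poses are not given: they have to be found in the camera images.
- stop: larger loose steel L bracket, 0.4 kg, 50 mm wide; long leg 90 mm, 5 mm thick; short leg 60 mm, 10 mm thick (lengths from outer corner). Origin: middle of the outer corner edge. x runs along the long leg, y along the corner edge, z along the short leg (its inner face at x = 10 mm). Starts flat on the long leg on the bench (z = 0), x level, roughly away from the robot, z up; tipped, x points up
- stop_end (a point): middle of the end face of the larger bracket's short leg, axes as the bracket's; 60 mm above the bench at the start. A push near here on the leg's inner face, towards the robot, tips the bracket about its corner with little sliding; past about 52 degrees it falls by itself onto the short leg, which comes to lie on the robot's side of the corner
- small_stop: the smaller bracket of the same shape, loose, to be left alone: long leg 56 mm and 4 mm thick, short leg 38 mm and 7 mm thick, 32 mm wide; origin and axes as on the larger one, and it lies in the same way
- spool: blue metal spool, loose, standing on a flange: 64 mm in diameter, 38 mm high; origin at the centre of its underside
- loupe: nickel loupe, loose, upright: 42 mm in diameter, 38 mm high; origin at the centre of its underside
Mind the look-alikes: they are no part of the job. What is shaped like the stop but black or purple is not meant.

How it is judged:
By the outcome, as a careful person would: the job done as asked, in the order asked, and still so for the second after the job is handed in, with the robot touching nothing.
It also fails if it takes over 35 s, if anything falls off the work surface, if the arm or the gripper's body presses on something with over 40 N, if the wrist force passes 120 N, or if a joint passes its speed limit or range.

## Working session

There is one attempt and no reset: what is moved stays moved. The work goes in short steps, each a Python script; the robot and the scene stay as the last script left them, time stands still between calls to the robot, and variables do not carry over. Pictures are saved under pics/ and viewed, and the job is handed in when it is done.

```bash
mkdir -p pics; ls; python3 - <<'E'
from cell import bot
import cv2,numpy as np
for n in ["side","top"]:
    f=bot.grab_frame(n); np.savez(f"f_{n}.npz",**f)
    cv2.imwrite(f"pics/{n}0.png",f["color"][:,:,::-1]); print(n,f["camera_matrix"],f["origin"],f["attitude"])
print(bot.current_time(),bot.tcp_to_grasp,bot.current_orientation())
E
```

```text
pics
side [[432.09450363   0.         287.0891112 ]
 [  0.         432.09450363 210.30318455]
 [  0.           0.           1.        ]] [ 341.29001509 -699.56007708  705.01358337] [-2.30732088 -0.01528332 -0.2422666 ]
top [[408.05776542   0.         276.53159223]
 [  0.         408.05776542 206.99796308]
 [  0.           0.           1.        ]] [457.34121353 -66.30910852 973.53254414] [-3.06076225 -0.01189159 -1.58258993]
0.1 18.700000000000003 [-3.13921262e+00  3.20868044e-05  2.95825258e-01]
```

View pics/side0.png

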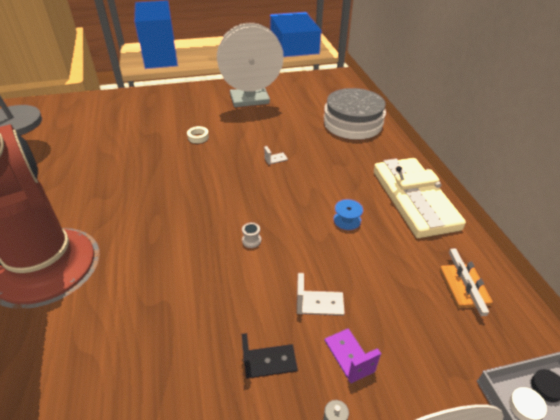

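View pics/top0.png

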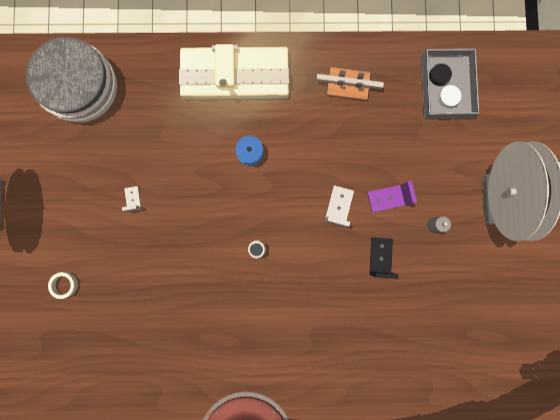

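The large steel stop is at about (340,205) in the top view and (320,300) in the side view. The small one is at (132,198). The purple look-alike sits close on its right, and the black one is nearer the robot. Next I'll measure it.

```bash
cat > h.py <<'E'
import numpy as np,cv2
from scipy.spatial.transform import Rotation as R
def cloud(f):
    K=f["camera_matrix"];z=f["range_z"].astype(float);v,u=np.mgrid[:z.shape[0],:z.shape[1]]
    p=np.stack([(u-K[0,2])/K[0,0]*z,(v-K[1,2])/K[1,1]*z,z],-1)
    return p@R.from_euler('xyz',f["attitude"]).as_matrix().T+f["origin"]
def ray(f,u,v,h):
    K=f["camera_matrix"];d=R.from_euler('xyz',f["attitude"]).as_matrix()@np.array([(u-K[0,2])/K[0,0],(v-K[1,2])/K[1,1],1])
    o=np.array(f["origin"]);return o+d*(h-o[2])/d[2]
E
python3 - <<'E'
from h import *
for n,box in (("top",(310,175,365,235)),("side",(285,265,355,325))):
    f=dict(np.load(f"f_{n}.npz"));c=f["color"];P=cloud(f)
    hsv=cv2.cvtColor(c,cv2.COLOR_RGB2HSV)
    m=((hsv[...,1]<70)&(hsv[...,2]>90)).astype(np.uint8)
    b=np.zeros_like(m);x0,y0,x1,y1=box;b[y0:y1,x0:x1]=1;m&=b
    k=m>0;q=P[k];print(n,k.sum(),np.percentile(q[:,2],[1,5,25,50,75,95,99]).round(1))
    for nm,s in (("low",q[q[:,2]<15]),("high",q[q[:,2]>45]),("mid",q[(q[:,2]>15)&(q[:,2]<45)])):
        if len(s)>3:
            r=cv2.minAreaRect(s[:,:2].astype(np.float32));print(nm,len(s),s.mean(0).round(1),s.min(0).round(1),s.max(0).round(1),cv2.boxPoints(r).round(1).tolist())
    im=c[y0:y1,x0:x1].copy();cv2.imwrite(f"pics/z_{n}.png",cv2.resize(im[:,:,::-1],None,fx=8,fy=8,interpolation=0))
    # neighbours
    for col,lo,hi in (("purple",(135,80,60),(160,255,255)),("black",(0,0,0),(180,255,45))):
        mm=cv2.inRange(hsv,lo,hi)>0
        w=P[mm&(P[...,2]>2)&(P[...,2]<70)&(P[...,0]>350)&(P[...,0]<620)&(P[...,1]<-100)&(P[...,1]>-420)]
        if len(w):print(col,len(w),w.min(0).round(),w.max(0).round(), cv2.boxPoints(cv2.minAreaRect(w[:,:2].astype(np.float32))).round().tolist())
E
```

```text
top 821 [ 0.6  2.6  4.8  6.2  7.9 61.  63.4]
low 677 [ 544.  -229.5    5.6] [ 488.3 -262.4   -1.9] [ 587.  -192.7   14.3] [[484.29998779296875, -248.6999969482422], [571.5999755859375, -273.70001220703125], [588.0999755859375, -215.6999969482422], [500.8999938964844, -190.8000030517578]]
high 118 [ 497.3 -209.4   98.2] [ 457.3 -240.4   45.2] [509.8 -66.3 973.5] [[457.29998779296875, -66.30000305175781], [489.6000061035156, -241.39999389648438], [517.7000122070312, -236.1999969482422], [485.3999938964844, -61.099998474121094]]
mid 26 [ 498.8 -206.4   30.8] [ 489.9 -233.    15. ] [ 510.8 -191.2   44.9] [[481.70001220703125, -228.60000610351562], [489.8999938964844, -233.0], [510.79998779296875, -193.8000030517578], [502.6000061035156, -189.39999389648438]]
purple 913 [ 523. -393.    2.] [ 587. -297.   66.] [[521.0, -306.0], [539.0, -394.0], [589.0, -384.0], [570.0, -296.0]]
black 59 [ 375. -337.    3.] [ 384. -295.   63.] [[375.0, -295.0], [379.0, -337.0], [388.0, -336.0], [384.0, -294.0]]
side 1118 [ 2.6  4.2  5.7  6.7  8.2 61.2 62.9]
low 914 [ 539.2 -229.9    6.4] [ 487.1 -263.     1
[... 162 characters left out ...]
147.0]]
high 155 [ 493.3 -228.1   67.5] [ 341.3 -699.6   45.5] [ 507.4 -190.2  705. ] [[341.29998779296875, -699.5999755859375], [352.0, -702.9000244140625], [510.0, -193.60000610351562], [499.29998779296875, -190.1999969482422]]
mid 49 [ 490.5 -240.2   29.9] [ 486.1 -242.4   15.1] [ 494.4 -237.3   44.4] [[486.1000061035156, -240.1999969482422], [494.20001220703125, -242.39999389648438], [495.0, -239.1999969482422], [486.8999938964844, -237.10000610351562]]
purple 1507 [ 520. -394.    2.] [ 602. -294.   65.] [[518.0, -303.0], [538.0, -396.0], [610.0, -380.0], [590.0, -288.0]]
black 81 [ 369. -347.    8.] [ 377. -344.   62.] [[369.0, -346.0], [377.0, -347.0], [377.0, -345.0], [369.0, -344.0]]
```

```bash
python3 -c "
import cv2,numpy as np
a=cv2.imread('pics/z_top.png');b=cv2.imread('pics/z_side.png');print(a.shape,b.shape)
"
```

```text
(480, 440, 3) (480, 560, 3)
```

View pics/z_top.png

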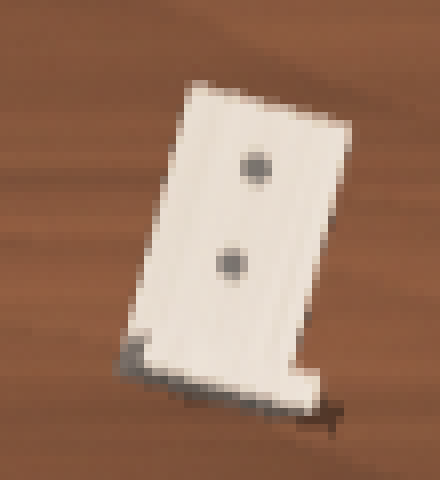

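View pics/z_side.png

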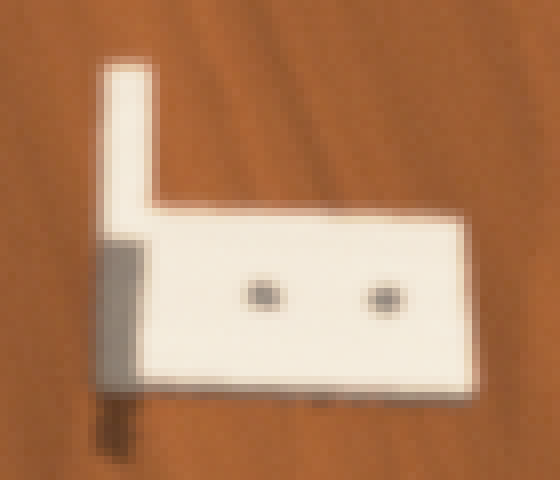

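```bash
python3 - <<'E'
from h import *
s=dict(np.load("f_side.npz"));t=dict(np.load("f_top.npz"))
for n,f,ox,oy,L in (("side",s,285,265,[(100,62,60),(155,62,60),(97,242,60),(145,242,60),(465,213,5),(478,392,5)]),("top",t,310,175,[(322,372,60),(315,415,60),(192,80,5),(352,122,5),(295,362,5)])):
    for u,v,h in L: print(n,(u,v),ray(f,ox+u/8-.5,oy+v/8-.5,h).round(1))
for n,f in(("top",t),("side",s)):
    P=cloud(f);hsv=cv2.cvtColor(f["color"],cv2.COLOR_RGB2HSV)
    k=(hsv[...,1]<70)&(hsv[...,2]>90)
    ok=k&(P[...,0]>470)&(P[...,0]<600)&(P[...,1]<-180)&(P[...,1]>-275)
    q=P[ok&(P[...,2]>55)&(P[...,2]<68)];r=cv2.minAreaRect(q[:,:2].astype(np.float32));print(n,"high",r,q.mean(0))
    q=P[ok&(P[...,2]>2)&(P[...,2]<11)];r=cv2.minAreaRect(q[:,:2].astype(np.float32));print("low",r)
    k=P[...,2];print("bench z",np.median(k[(abs(P[...,0]-480)<40)&(abs(P[...,1]+150)<25)]))
E
```

```text
side (100, 62) [ 497.6 -187.4   60. ]
side (155, 62) [ 510.5 -190.4   60. ]
side (97, 242) [ 483.4 -238.4   60. ]
side (145, 242) [ 494.1 -240.9   60. ]
side (465, 213) [ 587.6 -211.6    5. ]
side (478, 392) [ 573.  -262.5    5. ]
top (322, 372) [ 497.9 -242.    60. ]
top (315, 415) [ 485.9 -239.8   60. ]
top (192, 80) [ 588.3 -215.9    5. ]
top (352, 122) [ 575.1 -263.6    5. ]
top (295, 362) [ 503.4 -244.6    5. ]
top high ((499.3310241699219, -216.7377471923828), (50.02751159667969, 9.677945137023926), 73.95091247558594) [ 499.5251537  -216.2669485    60.61914333]
low ((536.9526977539062, -231.86378479003906), (59.150360107421875, 90.38597869873047), 75.64103698730469)
bench z 0.6037039441700927
side high ((496.57073974609375, -216.94259643554688), (50.04308319091797, 9.479705810546875), 74.67936706542969) [ 496.03092671 -220.15661181   60.84809417]
low ((536.4691772460938, -227.53392028808594), (53.63008117675781, 87.55176544189453), 73.7611312866211)
bench z 1.5678331135529788
```

```bash
cat >> h.py <<'E'
YAW=-0.265; C=np.array([492.8,-214.4]); D=np.array([np.cos(YAW),np.sin(YAW)])
ORI=[np.pi,0,YAW]
def pt(s,h): return [*(C+D*s),h]
E
python3 - <<'E'
from h import *
from cell import bot
bot.set_gripper(0.0)
bot.move_linear([180,-480,260],max_speed=250)
bot.reach(pt(36,150),ORI)
bot.move_linear(pt(36,51),max_speed=120)
bot.pause(.2); print(bot.current_wrist_force(),bot.current_eef_pos(),pt(36,51),bot.current_time())
r=bot.move_linear(pt(20,51),max_speed=15,f_stop=1.0)
p=np.array(bot.current_eef_pos());print(r,p,(p[:2]-C)@D,bot.current_wrist_force(),bot.current_time())
for n in("side","top"):
    f=bot.grab_frame(n);cv2.imwrite(f"pics/{n}1.png",f["color"][:,:,::-1])
    b=(270,180,380,330) if n=="side" else (290,140,400,250)
    cv2.imwrite(f"pics/{n}1z.png",cv2.resize(f["color"][b[1]:b[3],b[0]:b[2],::-1],None,fx=4,fy=4))
E
```

```text
[-0.33217395  0.88333866  0.34709766] [ 528.07900673 -224.02606844   51.81280723] [np.float64(527.5433300317279), np.float64(-223.8287336533829), 51] 4.4083
True [ 514.11134054 -220.20083642   50.83076865] 22.0867077637803 [ 1.263111   -0.78788204  0.76671801] 5.2917
```

View pics/side1z.png

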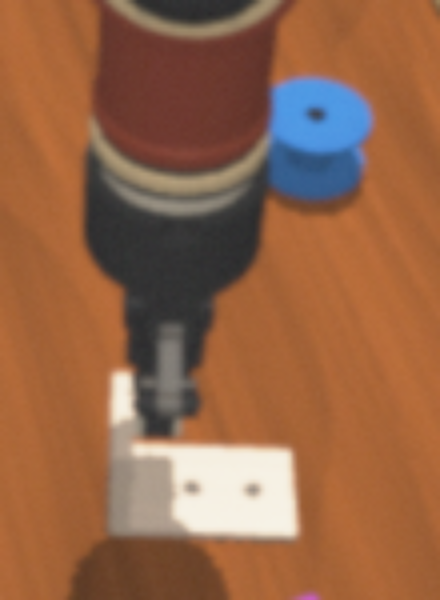

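View pics/top1z.png

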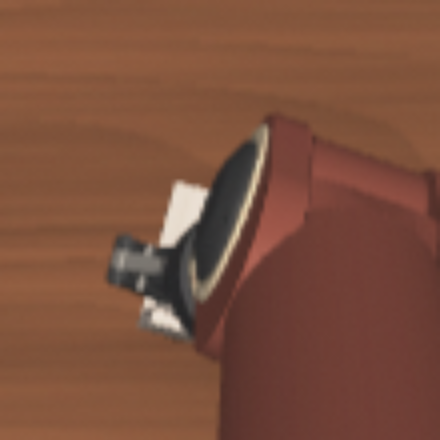

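Contact came at s≈22 mm, as predicted, with the finger tip on the middle of the leg's inner face (side crop, about (140,400)). Now I'll arc about the corner to roughly 32° and look again.

```bash
cat >> h.py <<'E'
def edge(deg,zc=51,off=11.8):
    a=np.radians(deg);return pt(10*np.cos(a)-zc*np.sin(a)+off,10*np.sin(a)+zc*np.cos(a))
def look(bot,k):
    for n in("side","top"):
        f=bot.grab_frame(n);np.savez(f"f_{n}{k}.npz",**f)
        b=(240,180,380,330) if n=="side" else (290,140,400,270)
        cv2.imwrite(f"pics/{n}{k}z.png",cv2.resize(f["color"][b[1]:b[3],b[0]:b[2],::-1],None,fx=4,fy=4))
E
python3 - <<'E'
from h import *
from cell import bot
for a in (4,8,14,20,26,32):
    bot.move_linear(edge(a),max_speed=25)
    p=np.array(bot.current_eef_pos());print(a,(p[:2]-C)@D,p[2],np.round(bot.current_wrist_force(),2),bot.current_time())
look(bot,2)
E
```

```text
4 18.372679852640108 51.59541757441144 [ 2.05 -0.9   0.12] 5.675
8 14.365906521414502 51.87392135610384 [0.73 0.69 0.02] 5.9667
14 8.83256226166068 51.85864328988068 [ 1.29 -0.34 -1.38] 6.3333
20 3.418399503943007 51.31707777213916 [ 1.03 -0.22 -0.2 ] 6.7
26 -1.9965414693032337 50.17549147000272 [1.57 0.77 0.08] 7.0667
32 -7.2824249732595465 48.43498151526023 [0.52 0.32 1.17] 7.4333
```

View pics/side2z.png

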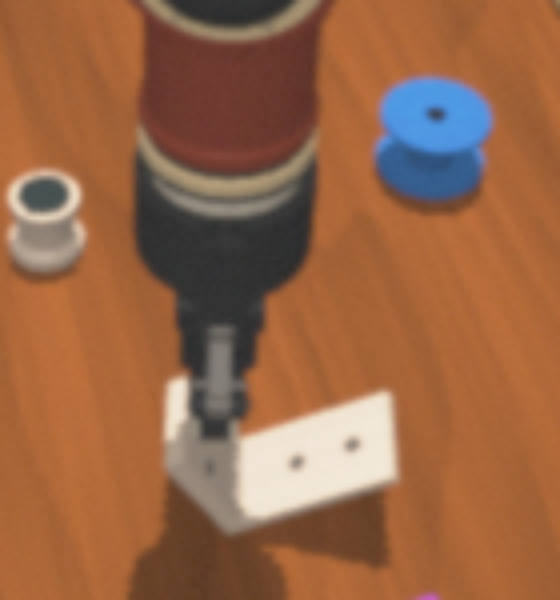

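It is tipping cleanly. The near corner is at (298,313) against (297.5,314) before, so it hasn't slid. I'll continue past the balance point, slowly.

```bash
python3 - <<'E'
from h import *
from cell import bot
for a in (37,42,46,49,51,53,55,57):
    bot.move_linear(edge(a),max_speed=20)
    p=np.array(bot.current_eef_pos());print(a,(p[:2]-C)@D,p[2],np.round(bot.current_wrist_force(),2),bot.current_time())
look(bot,3)
E
```

```text
37 -11.343287504168428 46.57831995350381 [-0.43 -0.1   0.93] 7.9083
42 -15.299596883577664 44.438654893319594 [-0.25 -0.33  0.37] 8.2833
46 -18.294316785761506 42.478401272994226 [-0.35 -0.2   1.25] 8.6167
49 -20.48741356526927 40.82543709222083 [-0.02  0.53  0.29] 8.9
51 -21.791617020607205 39.755805660790166 [ 0.05  0.19 -0.42] 9.15
53 -23.13929244564282 38.574319276558775 [ 0.15 -0.12  0.54] 9.4
55 -24.454176450859293 37.35719489154961 [0.2  0.87 0.12] 9.65
57 -25.730917292702344 36.049303982701645 [-0.16  0.2   0.13] 9.9
```

View pics/side3z.png

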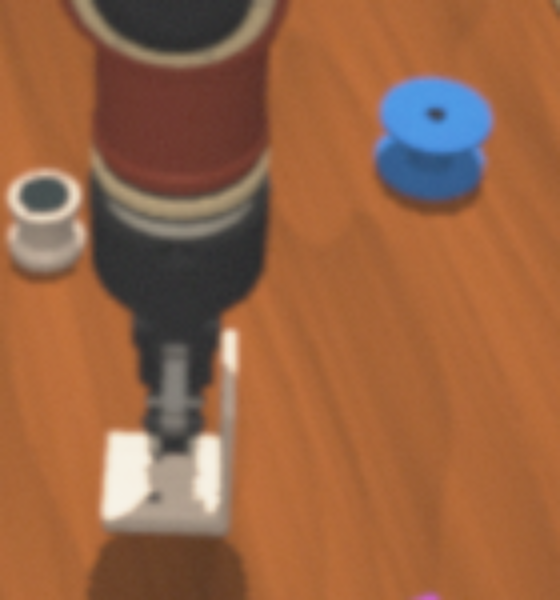

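It fell onto its short leg and stands upright, with the corner still at about (297,313). I'll back off by moving slightly toward the robot, then up.

```bash
python3 - <<'E'
from h import *
from cell import bot
bot.move_linear(pt(-33,38),max_speed=30)
bot.move_linear(pt(-33,180),max_speed=80)
bot.reach([300,-400,260],[np.pi,0,0])
bot.pause(.2);look(bot,4)
print(bot.current_time(),bot.current_wrist_force())
for n in("side","top"):
    f=dict(np.load(f"f_{n}4.npz"));cv2.imwrite(f"pics/{n}4.png",f["color"][:,:,::-1])
    P=cloud(f);hsv=cv2.cvtColor(f["color"],cv2.COLOR_RGB2HSV)
    ok=(hsv[...,1]<70)&(hsv[...,2]>90)&(P[...,0]>410)&(P[...,0]<600)&(P[...,1]<-165)&(P[...,1]>-275)
    for lo,hi in((6,16),(84,98)):
        q=P[ok&(P[...,2]>lo)&(P[...,2]<hi)];print(n,lo,len(q),cv2.minAreaRect(q[:,:2].astype(np.float32)),np.median(q[:,2]))
    g=dict(np.load(f"f_{n}.npz"));h0=cv2.cvtColor(g["color"],cv2.COLOR_RGB2HSV)
    bl=lambda h:np.argwhere((cv2.inRange(h,(100,150,60),(125,255,255))>0)&(np.indices(h.shape[:2])[0]>120)).mean(0).round(1)
    print("blue",bl(h0),bl(hsv))
    b=dict(top=[(110,180,155,220),(240,232,275,265)],side=[(255,140,295,170),(235,217,270,252)])[n]
    for x0,y0,x1,y1 in b: print("diff",np.abs(f["color"][y0:y1,x0:x1].astype(int)-g["color"][y0:y1,x0:x1]).mean())
E
```

```text
13.6667 [-0.20878255 -0.3833136  -0.45068473]
side 6 644 ((462.0513000488281, -207.26205444335938), (53.23612976074219, 57.70303726196289), 75.13174438476562) 11.397728618174256
side 84 66 ((489.5000915527344, -214.3289337158203), (51.971370697021484, 3.7532176971435547), 75.0791244506836) 91.1997906431107
blue [214.1 347.8] [214.2 347.8]
diff 11.9775
diff 12.355374149659864
top 6 501 ((464.2308044433594, -206.32872009277344), (50.353515625, 56.212032318115234), 73.64401245117188) 10.702379313297342
top 84 53 ((492.4915466308594, -214.18345642089844), (47.64905548095703, 5.498176574707031), 74.68104553222656) 90.49792026427417
blue [nan nan] [nan nan]
diff 0.5222222222222223
diff 0.5558441558441558<stdin>:15: RuntimeWarning: Mean of empty slice.
  ret = um.true_divide(
```

View pics/side4z.png

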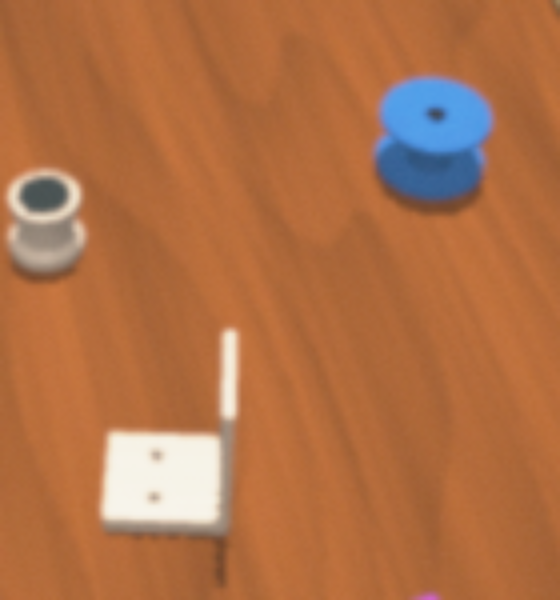

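View pics/top4.png

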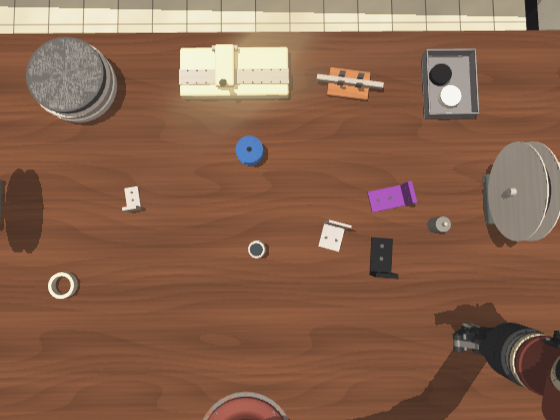

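```bash
python3 - <<'E'
from cell import bot
bot.finish_job(); print(bot.current_time())
E
```

```text
the job is handed in; nothing more can be done
the job is handed in; nothing more can be done
```

The larger bracket now stands on its thick short leg with the long leg upright. I handed the job in at about 13.7 s; no verdict is reported.

I pushed the short leg's inner face near its end with the closed fingers. Following an arc about the corner, I took it past the balance point; it fell onto the short leg by itself. I then backed the fingers off and lifted the arm well clear.

**Last checks:**
- **Pose:** the top of the long leg measures about 91 mm high and the short leg's upper face about 11 mm. The yaw is unchanged at about -15°.
- **Corner:** it is within about 1 mm of where it started, averaged over the two cameras, which differ from each other by about 3 mm in x.
- **Spool:** its position in the side view moved by 0.1 pixel. My blue mask found nothing in the top view, but by eye the spool is in the same place there.
- **Small bracket and loupe:** the top view shows almost no change (about 0.5 grey levels). The side view differed by about 12 grey levels around both. I took that to be an overall brightness change, because the later picture looks brighter and the top view shows no movement, but I did not check it further.
- **Forces:** the wrist readings printed between moves stayed under about 2.5 N.

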